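# Chase the lead-screw nut thread: forward, back off, forward to depth

## Task

Two nut blanks are clamped to the worktop, each with a thread tap standing in it. Take the tap with the longer wrench bar and turn it clockwise (seen from above) about 60 degrees, back it off by about half of that, then turn it clockwise again until its bar lies parallel to the long sides of its block, and let go. Do not turn the tap with the shorter bar.

Things in the scene. Friction and masses are not known exactly. Their poses are not given: they have to be found in the camera images.
- block_long: Aluminium nut blank 46 x 88 mm, fixed to the worktop on a 76 x 130 mm base plate; top 36 mm, round boss 44 mm above the worktop. It carries the upright steel tap with the longer bar (120 mm; on the other, like block 74 mm; they may swap places). Origin on the tap's axis at worktop height; y along the long sides, x along the short ones, z up.
- tap_long (a joint): Turn of the longer-barred tap, rad, growing clockwise seen from above: at 0 the bar lies along the block's x (across it), at 1.571 along its y (parallel to the long sides). Starts at 0.10 to 0.30, stays where it is left, friction about 0.1 N m, sinks 8 mm a turn (2 mm in a quarter turn); stops at -0.3 and 2.2. One grasp is enough.
- tap_long_end (a point): Tip of the longer bar, 60 mm from the axis: on the block's +x side at joint 0, on -y at 1.571. The bar's middle, centred on the axis, is a flat-sided body 46 mm long (along the bar), 16 mm wide, 18 mm high, centre 88 mm above the worktop at joint 0, to be gripped across the 16 mm from above; 35 mm free below it. Arms round, 8 mm thick (12 mm at the tips).
- tap_short_end (a point): Tip of the shorter bar, 37 mm from the axis of the other tap and 88 mm above the worktop; that tap stands in the other, like block and turns as easily, but is to be left as it is.

How it is judged:
On the way, in this order (a step that is already met when the one before it is completed fails the run):
1. the longer-barred tap has been turned clockwise at least 48 degrees from its start (distance of tap_long_end from where it was at the start of the episode above 0.0488 m and value of joint tap_long above 0.8 rad), for 0.1 s.
2. it has been backed off to between 12 and 40 degrees from its start (distance of tap_long_end from where it was at the start of the episode between 0.0125 and 0.041 m and value of joint tap_long above 0.2 rad), for 0.1 s.
At the end, for the whole second after the job is handed in: The longer bar is at rest parallel to the long sides of its block within 11 degrees (joint 1.381 to 1.761), and the tip of the shorter bar is within 10 mm of where it started (value of joint tap_long between 1.381 and 1.761 rad and velocity of joint tap_long between -0.05 and 0.05 rad/s and distance of tap_short_end from where it was at the start of the episode below 0.01 m); the robot touches nothing.
It fails at once if the tap with the shorter bar is turned (its tip moved by more than 10 mm) (distance of tap_short_end from where it was at the start of the episode above 0.01 m).
It also fails if it takes over 42 s, if anything falls off the work surface, if the arm or the gripper's body presses on something with over 40 N, if the wrist force passes 120 N, or if a joint passes its speed limit or range.

## Robot

A 6-joint arm with a two-finger parallel gripper is mounted at the origin on a cart in front of the work surface, level with it; the furniture and walls round the work are solid. World frame = base frame: x ahead of the robot, y to its left, z up, the work surface at z = 0. Lengths are in m, angles in rad, forces in N, time in s.
With the tool pointing down it reaches from about 0.35 to 0.975 m from the base axis. Payload 4.9 kg.
Tool frame: the origin (TCP) lies midway between the tips of the shut fingers; the grasp point (between the pads) lies 19 mm behind it; z points along the fingers, x is the direction in which the jaws open and shut, and the axes are right-handed (so a half turn about z gives the same grasp; the last joint's range is limited). The gripper opens to 85 mm and grips with 20 to 120 N. Pads are 22 mm wide; open, the fingers measure 114 mm over their backs; the gripper's body (76 mm by 85 mm) begins 54 mm behind the grasp point. The pads swing forward as they close: fully open they stand 13 mm farther back than shut.
Start: joints at [-1.301, 0.053, 1.613, -0, 1.476, -0.119], TCP at [0.237, -0.578, 0.231] pointing down, gripper open.
Joint ranges: [-3.01, 3.01], [-1.01, 2.22], [0.06, 2.58], [-1.02, 4.17], [0.09, 2.62], [-3.14, 3.14]. Speed limits (rad/s): [2.57, 2.57, 3.14, 3.14, 3.14, 3.14].

## Interface

Orientations are given as a rotation vector (axis times angle).
In Python, from station import ctrl gives the robot as it stands.
- The arm moves only by the tool step_arm, never from a script. Its argument "increments" is text: rows parted by semicolons, each of 6 numbers parted by spaces: the shift along the tool's x, y, z as a fraction of full scale, then the turn, a rotation vector about the tool's x, y, z as a fraction of full scale. In form: x y z rx ry rz; .... A call has 1 to 12 rows; each row shifts and turns the commanded pose from where the row before left it, along the tool's axes as they then stand; what a row does not reach is not made up. Full scale, the value 1, is 0.025 m for a shift and 0.1 rad for a turn. A row lasts 1/12 s, in which the tool goes at most 41.7 mm and 7.16 degrees, less where a joint would pass 70% of its speed; a pose out of reach is approached as far as the arm can. A call with a number of a shift or a turn outside -1 to 1 is refused whole. A call with a gripper value outside its range is refused whole. "fingers" is the opening, from -1 (shut) to 1 (fully open), so that 0 is half open, set as the call begins (left out, the last holds). The fingers move at their own pace and stop on an object; "newtons" is the grip in N (left out, the last holds). Time passes only in rows, so rows that do not move let the fingers close. It gives the time, the measured TCP pose, the force and the opening at its end, in the units of the state.
- ctrl.get_obs(): the state, without advancing time (a new reading comes with each control period).
- ctrl.get_image(name): name is "scene" or "top" or "wrist"; returns a dict with "pixels" (384x512x3 uint8, red, green, blue), "intrinsics" (3x3 intrinsics, pixels), "eye" and "orientation" of the camera in the world. Camera axes: x right, y down, z forward; pixel columns grow to the right and rows downward; lengths in m; the calibration is good to about 2 mm. The wrist camera is an equidistant fisheye: a pixel r from the principal point sees the ray r / f radians off the axis. A picture is of the moment at which its call begins. There is no depth.
- ctrl.finish_job(): hands the job in, once; it reports no verdict.
The state is a dict: "t": time; "q": joint angles; "dq": joint speeds; "effort": joint torques, N m; "tool_pos": TCP position; "tool_rot": TCP orientation; "contact_force": force on the tool from outside, world axes, zero at the start; "wrist_torque": the same for the moment, N m; "opening": finger opening in m.
Only numpy, scipy, OpenCV 4.12 (cv2) and the standard library are available. Lean on these libraries where they do the work, as an engineer would, in place of code of your own. Each camera call takes 0.05 s, during which the arm holds its last target.

## Working session

There is one attempt and no reset: what is moved stays moved. The work goes in short steps, Python scripts to look and compute and a tool call to move; the robot and the scene stay as the last step left them, time stands still between calls to the robot, and variables do not carry over. Pictures are saved under pics/ and viewed, and the job is handed in when it is done.

Besides the shell and the picture viewer there is one more tool, called after "Request:" as a command line: name --argument value ..., lists and objects as JSON in quotes. step_arm: Moves the arm, as the interface text tells. Shift numbers are shares of 0.025 m and turn numbers shares of 0.1 rad, none past 1 either way. Its arguments: {"type":"object","properties":{"increments":{"type":"string"},"fingers":{"type":"number"},"newtons":{"type":"number"}},"required":["increments"]}

```bash
ls; mkdir -p pics
python3 - <<'E'
from station import ctrl
import cv2
o=ctrl.get_obs()
for k,v in o.items(): print(k,v)
for n in ("scene","top","wrist"):
    im=ctrl.get_image(n); cv2.imwrite(f"pics/{n}0.png",im["pixels"][:,:,::-1])
    print(n,im["intrinsics"],im["eye"],im["orientation"])
E
```

```text
pics
t 0.0
q [-1.30099533e+00  5.33547139e-02  1.61433297e+00 -1.80783862e-05
  1.47598598e+00 -1.18982800e-01]
dq [ 5.06601674e-04 -1.12734670e-04 -2.78084625e-05  4.84124030e-04
  1.85587996e-04 -8.45844820e-04]
effort [ 7.38995241e-04 -3.93690526e+01 -3.70172310e+01  4.92860852e-05
  7.07619387e-03 -4.45878044e-06]
tool_pos [ 0.23674931 -0.57773655  0.23004107]
tool_rot [-2.60760265e+00  1.74973463e+00  2.49635129e-03]
contact_force [ 0.85022746 -0.60786253 -0.74518301]
wrist_torque [-0.00963779 -0.01559532  0.00987293]
opening 0.08527824053667653
scene [[396.50448484   0.         255.43969615]
 [  0.         396.50448484 200.62201383]
 [  0.           0.           1.        ]] [-0.0086913   0.76255385  0.55716227] [-0.73191578  2.31436979 -1.4512585 ]
top [[406.92106522   0.         254.96577776]
 [  0.         406.92106522 190.68420388]
 [  0.           0.           1.        ]] [ 0.39272261 -0.0150788   1.03003   ] [-2.16775656  2.15381425 -0.20710459]
wrist [[297.31863964   0.         259.03335609]
 [  0.         297.31863964 196.71123729]
 [  0.           0.           1.        ]] [ 0.30169699 -0.54976717  0.37361678] [ 2.40500689 -1.61348993 -0.2319716 ]
```

View pics/scene0.png

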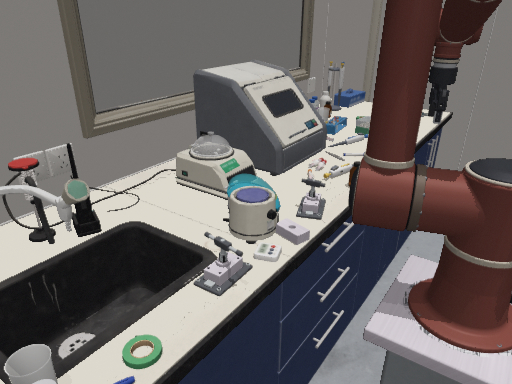

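View pics/top0.png

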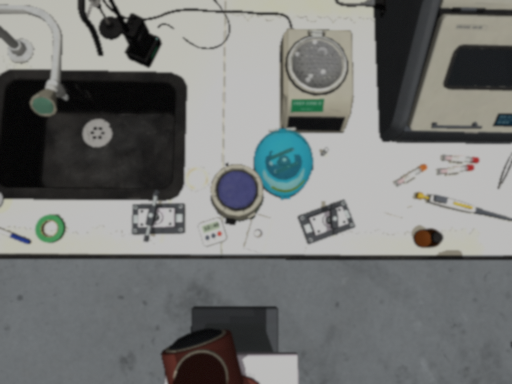

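View pics/wrist0.png

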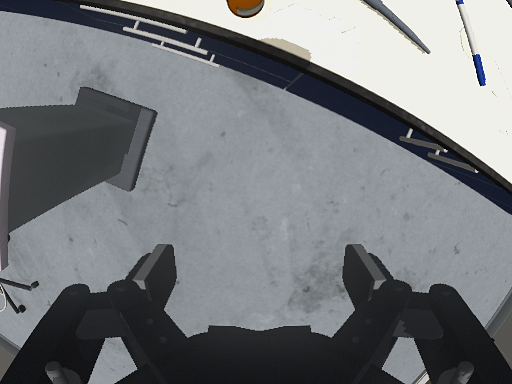

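The scene and top pictures show two tap blocks, at about (158,218) and (327,221) in the top view. The left one appears to have the longer bar. The wrist picture shows only the floor and the worktop edge, so I'll enlarge the two blocks.

Run:
```python
import cv2,numpy as np
t=cv2.imread("pics/top0.png");s=cv2.imread("pics/scene0.png")
a=cv2.resize(t[185:249,120:200],None,fx=9,fy=9,interpolation=cv2.INTER_CUBIC)
cv2.imwrite("pics/topL.png",a)
b=cv2.resize(t[190:250,290:365],None,fx=9,fy=9,interpolation=cv2.INTER_CUBIC)
cv2.imwrite("pics/topR.png",b)
a=cv2.resize(s[225:297,185:265],None,fx=8,fy=8,interpolation=cv2.INTER_CUBIC)
cv2.imwrite("pics/scL.png",a)
b=cv2.resize(s[165:225,285:345],None,fx=9,fy=9,interpolation=cv2.INTER_CUBIC)
cv2.imwrite("pics/scR.png",b)
```

```text
(no output)
```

View pics/topL.png

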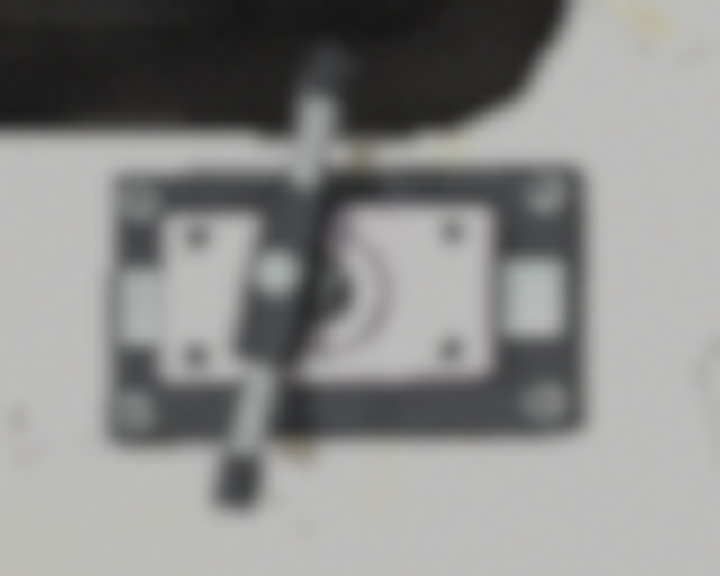

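View pics/topR.png

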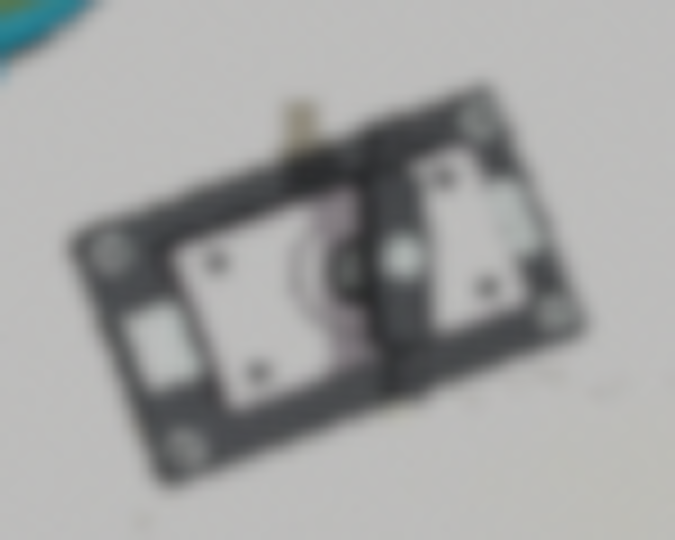

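View pics/scL.png

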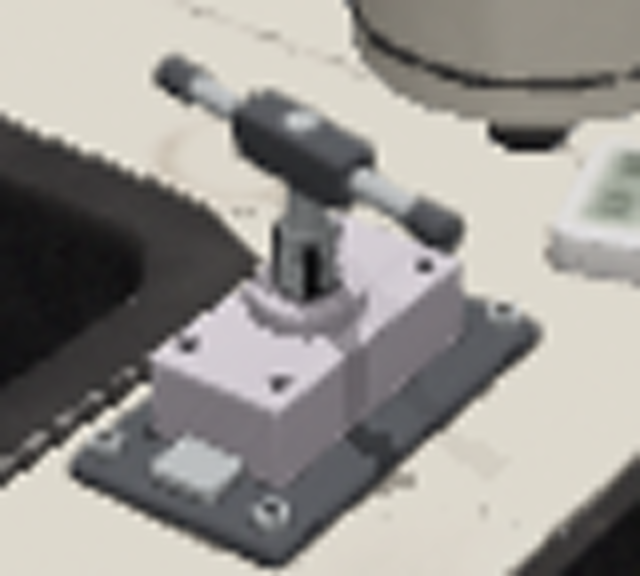

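View pics/scR.png

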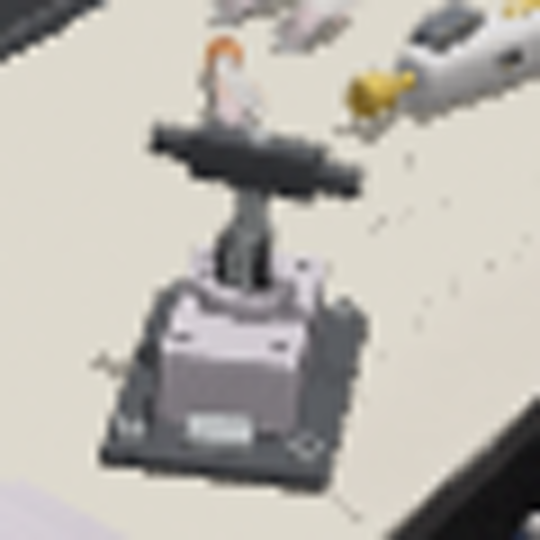

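```bash
cat > h.py <<'E'
import numpy as np,cv2
from scipy.spatial.transform import Rotation as R
K={'scene':(396.50448484,255.43969615,200.62201383,[-0.0086913,0.76255385,0.55716227],[-0.73191578,2.31436979,-1.4512585]),
'top':(406.92106522,254.96577776,190.68420388,[0.39272261,-0.0150788,1.03003],[-2.16775656,2.15381425,-0.20710459])}
def ray(n,u,v):
    f,cx,cy,e,o=K[n]; d=R.from_rotvec(o).apply([(u-cx)/f,(v-cy)/f,1]); return np.array(e),d/np.linalg.norm(d)
def wray(im,u,v):
    k=im["intrinsics"];x=(u-k[0,2])/k[0,0];y=(v-k[1,2])/k[1,1];r=np.hypot(x,y)
    d=np.array([np.sin(r)*x/r,np.sin(r)*y/r,np.cos(r)]); return np.array(im["eye"]),R.from_rotvec(im["orientation"]).apply(d)
def tri(rs):
    A=sum(np.eye(3)-np.outer(d,d) for e,d in rs); b=sum((np.eye(3)-np.outer(d,d))@e for e,d in rs)
    p=np.linalg.solve(A,b); return p,[np.linalg.norm((np.eye(3)-np.outer(d,d))@(p-e)) for e,d in rs]
def atz(r,z): e,d=r; return e+d*(z-e[2])/d[2]
def crop(u,v,x0,y0,s): return (u+.5)/s-.5+x0,(v+.5)/s-.5+y0
E
python3 - <<'E'
from h import *
T=lambda u,v:ray('top',*crop(u,v,120,185,9)); S=lambda u,v:ray('scene',*crop(u,v,185,225,8))
np.set_printoptions(precision=4,suppress=True)
for n,a,b in (('dot',(277,272),(302,122)),('tipfar',(325,62),(175,73)),('tipnear',(237,485),(440,222))): print(n,*tri([T(*a),S(*b)]))
c=[atz(T(*p),.008) for p in ((115,175),(583,168),(583,432),(112,440))]
print(*c, 'mean',np.mean(c,0))
for z in (.088,): f,n=atz(T(325,62),z),atz(T(237,485),z); print(f,n,np.linalg.norm(f-n),np.arctan2(*(f-n)[1::-1]))
for i,j in((0,1),(3,2)): d=c[i]-c[j];print(np.linalg.norm(d),np.arctan2(d[1],d[0]))
for i,j in((0,3),(1,2)): d=c[i]-c[j];print(np.linalg.norm(d),np.arctan2(d[1],d[0]))
h=[atz(T(*p),.036) for p in ((197,237),(453,231),(451,351),(195,357))];print(*h,np.mean(h,0))
for i,j in((0,1),(3,2)): d=h[i]-h[j];print(np.linalg.norm(d),np.arctan2(d[1],d[0]))
T=lambda u,v:ray('top',*crop(u,v,290,190,9)); S=lambda u,v:ray('scene',*crop(u,v,285,165,9))
print('short',tri([T(405,257),S(258,150)]))
print([atz(T(*p),.088) for p in((375,155),(405,385))])
E
```

```text
dot [0.4778 0.1866 0.0951] [np.float64(0.0001419018634183127), np.float64(0.0001419018634182781)]
tipfar [0.5325 0.178  0.0878] [np.float64(0.0001699021478021751), np.float64(0.0001699021478020143)]
tipnear [0.4239 0.1956 0.0878] [np.float64(0.00031964632414746086), np.float64(0.000319646324147505)]
[0.5123 0.2509 0.008 ] [0.5153 0.1218 0.008 ] [0.4419 0.1197 0.008 ] [0.439  0.2482 0.008 ] mean [0.4771 0.1852 0.008 ]
[0.5326 0.178  0.088 ] [0.4242 0.1958 0.088 ] 0.1098893634623468 -0.16230014713353766
0.12914781981302365 1.5942272387079488
0.1285776168992306 1.59318717332101
0.07331175191841979 0.03719339201677271
0.07343984829985281 0.02940382496039107
[0.4923 0.221  0.036 ] [0.4945 0.1525 0.036 ] [0.462  0.1519 0.036 ] [0.46   0.2201 0.036 ] [0.4772 0.1864 0.036 ]
0.06848963781754276 1.6020971512054165
0.06815270994727889 1.6006573727585538
short (array([ 0.4733, -0.2387,  0.0895]), [np.float64(0.00011411137522697905), np.float64(0.0001141113752270019)])
[array([ 0.5001, -0.2318,  0.088 ]), array([ 0.4404, -0.2381,  0.088 ])]
```

```bash
cat > plan.py <<'E'
from h import *
def plan(p0,r0,p1,yaw1,N,polar=True,dec=2):
    p0=np.array(p0);R0=R.from_rotvec(r0)
    x=R0.apply([1,0,0]); y0=np.arctan2(x[1],x[0])
    down=lambda y:R.from_matrix(np.array([[np.cos(y),np.sin(y),0],[np.sin(y),-np.cos(y),0],[0,0,-1.]]))
    p=p0.copy();Rc=R0;rows=[]
    a0,a1=np.arctan2(p0[1],p0[0]),np.arctan2(p1[1],p1[0]);q0,q1=np.hypot(*p0[:2]),np.hypot(p1[0],p1[1])
    for i in range(1,N+1):
        s=i/N
        if polar: a=a0+s*(a1-a0);q=q0+s*(q1-q0);g=np.array([q*np.cos(a),q*np.sin(a),p0[2]+s*(p1[2]-p0[2])])
        else: g=p0+s*(np.array(p1)-p0)
        Rg=down(y0+s*(yaw1-y0))
        d=np.round(Rc.inv().apply(g-p)/.025,dec); w=np.round((Rc.inv()*Rg).as_rotvec()/.1,dec)
        rows.append(np.r_[d,w]+0.); p=p+Rc.apply(d*.025); Rc=Rc*R.from_rotvec(w*.1)
    for k in range(0,N,12): print('; '.join(' '.join('%g'%v for v in r) for r in rows[k:k+12]));print()
    print(np.abs(rows).max(),p,Rc.as_rotvec(), 'yaw',np.arctan2(*Rc.apply([1,0,0])[1::-1]))
E
python3 - <<'E'
from plan import *
plan([.23675,-.57774,.23004],[-2.60760265,1.74973463,.0025],[.4775,.1862,.20],1.409,36)
E
```

```text
-0.15 -1.07 0.03 0 0.02 -0.72; -0.11 -1.07 0.04 0 0 -0.72; -0.09 -1.07 0.03 0 0 -0.72; -0.05 -1.07 0.04 0 0 -0.72; -0.03 -1.06 0.03 0 0 -0.72; 0 -1.05 0.03 0 0 -0.72; 0.04 -1.05 0.04 0 0 -0.72; 0.06 -1.04 0.03 0 0 -0.72; 0.1 -1.04 0.03 0 0 -0.72; 0.12 -1.03 0.04 0 0 -0.72; 0.15 -1.02 0.03 0 0 -0.72; 0.17 -1 0.03 0 0 -0.72

0.21 -1 0.04 0 0 -0.72; 0.23 -0.99 0.03 0 0 -0.72; 0.26 -0.97 0.04 0 0 -0.72; 0.28 -0.96 0.03 0 0 -0.72; 0.31 -0.95 0.03 0 0 -0.72; 0.33 -0.94 0.04 0 0 -0.72; 0.36 -0.92 0.03 0 0 -0.71; 0.38 -0.9 0.03 0 0 -0.72; 0.4 -0.89 0.04 0 0 -0.72; 0.43 -0.87 0.03 0 0 -0.72; 0.45 -0.85 0.03 0 0 -0.72; 0.47 -0.84 0.04 0 0 -0.72

0.49 -0.82 0.03 0 0 -0.72; 0.51 -0.8 0.04 0 0 -0.72; 0.53 -0.78 0.03 0 0 -0.72; 0.54 -0.77 0.03 0 0 -0.72; 0.57 -0.74 0.04 0 0 -0.72; 0.58 -0.72 0.03 0 0 -0.72; 0.6 -0.7 0.03 0 0 -0.72; 0.62 -0.68 0.04 0 0 -0.72; 0.63 -0.66 0.03 0 0 -0.72; 0.64 -0.64 0.03 0 0 -0.72; 0.66 -0.61 0.04 0 0 -0.72; 0.67 -0.59 0.03 0 0 -0.72

1.07 [0.4775854  0.18605816 0.19999357] [2.39368341e+00 2.03463254e+00 4.82843417e-04] yaw 1.4089889466710337
```

Request:
step_arm --increments "-0.15 -1 0 0 0.02 -0.7; -0.1 -1 0 0 0 -0.7; -0.1 -1 0 0 0 -0.7; -0.05 -1 0 0 0 -0.7; 0 -1 0 0 0 -0.7; 0 -1 0 0 0 -0.7; 0.05 -1 0 0 0 -0.7; 0.05 -1 0 0 0 -0.7; 0.1 -1 0 0 0 -0.7; 0.1 -1 0 0 0 -0.7; 0.15 -1 0 0 0 -0.7; 0.15 -1 0 0 0 -0.7" --fingers 1 --newtons 60

```text
t: 1.15
tool_pos: [0.4542, -0.3724, 0.2307]
tool_rot: [3.095, -0.529, 0.001]
contact_force: [-0.0, 0.8, -0.8]
opening: 0.085
```

Request:
step_arm --increments "0.2 -1 0 0 0 -0.7; 0.25 -1 0 0 0 -0.7; 0.25 -1 0 0 0 -0.7; 0.3 -0.95 0 0 0 -0.7; 0.3 -0.95 0 0 0 -0.7; 0.35 -0.95 0 0 0 -0.7; 0.35 -0.9 0 0 0 -0.7; 0.4 -0.9 0 0 0 -0.7; 0.4 -0.9 0 0 0 -0.7; 0.4 -0.9 0 0 0 -0.7; 0.45 -0.85 0 0 0 -0.7; 0.45 -0.85 0 0 0 -0.7"

```text
t: 2.15
tool_pos: [0.5447, -0.0919, 0.2303]
tool_rot: [3.042, 0.779, -0.0]
contact_force: [-0.2, 0.4, -0.0]
opening: 0.0856
```

Run:
```python
from station import ctrl
from plan import *
o=ctrl.get_obs(); print(o['t'],o['tool_pos'],o['q'])
plan(o['tool_pos'],o['tool_rot'],[.4775,.1862,.20],1.409,12)
```

```text
2.15 [ 0.54469649 -0.09187593  0.23026236] [-3.01095171e-01 -1.20486254e-01  1.78364981e+00 -1.45182238e-03
  1.47765232e+00 -8.02501976e-01]
0.49 -0.87 0.1 0.02 0.01 -0.76; 0.51 -0.85 0.1 0 0 -0.75; 0.54 -0.83 0.1 0 -0.01 -0.76; 0.55 -0.81 0.1 0 0 -0.75; 0.58 -0.78 0.1 0 0 -0.76; 0.59 -0.77 0.11 0 0 -0.76; 0.62 -0.74 0.1 -0.01 0 -0.75; 0.63 -0.72 0.1 0 0 -0.76; 0.65 -0.69 0.1 0 0 -0.76; 0.66 -0.67 0.1 0 0 -0.75; 0.68 -0.65 0.1 0 0 -0.76; 0.7 -0.62 0.1 0 0.01 -0.75

0.87 [0.47748897 0.1861992  0.19994151] [-2.39411717e+00 -2.03408003e+00 -9.11810690e-04] yaw 1.4085421500789135
```

Request:
step_arm --increments "0.5 -0.85 0.1 0 0 -0.75; 0.5 -0.85 0.1 0 0 -0.75; 0.55 -0.8 0.1 0 0 -0.75; 0.55 -0.8 0.1 0 0 -0.75; 0.6 -0.8 0.1 0 0 -0.75; 0.6 -0.75 0.1 0 0 -0.75; 0.6 -0.7 0.1 0 0 -0.75; 0.65 -0.7 0.1 0 0 -0.75; 0.65 -0.65 0.1 0 0 -0.75; 0.65 -0.65 0.1 0 0 -0.7; 0.6 -0.6 0.1 0 0 -0.65; 0 0 0 0 0 0"

```text
t: 3.15
tool_pos: [0.493, 0.1627, 0.2016]
tool_rot: [-2.488, -1.918, 0.003]
contact_force: [-0.2, 0.4, -0.2]
opening: 0.0857
```

Request:
step_arm --increments "0 0 0 0 0 0; 0 0 0 0 0 0"

```text
t: 3.32
tool_pos: [0.495, 0.1599, 0.2026]
tool_rot: [2.492, 1.909, -0.001]
contact_force: [0.5, -0.2, 0.4]
opening: 0.0854
```

Run:
```python
from station import ctrl
from plan import *
o=ctrl.get_obs(); print(o['t'],o['tool_pos'],o['q'],o['contact_force'],o['wrist_torque'])
im=ctrl.get_image("wrist"); cv2.imwrite("pics/wrist1.png",im["pixels"][:,:,::-1]); import pickle; pickle.dump(im,open('w1.pkl','wb'))
cv2.imwrite("pics/wrist1b.png",cv2.resize(im["pixels"][150:384,150:370,::-1],None,fx=3,fy=3,interpolation=cv2.INTER_CUBIC)[:600])
plan(o['tool_pos'],o['tool_rot'],[.4775,.1862,.20],1.409,2)
```

```text
3.3167 [0.49503025 0.15986009 0.2025791 ] [ 0.17052031 -0.18181215  1.88486686 -0.00239188  1.43809762 -1.13646686] [ 0.50090583 -0.24780775  0.4011884 ] [-0.03004317 -0.00834406  0.04595554]
0.43 -0.47 0.05 0.01 0.02 -0.51; 0.43 -0.46 0.05 0 0 -0.51

0.51 [0.47751297 0.18622997 0.20003747] [2.39316820e+00 2.03484305e+00 3.18525374e-04] yaw 1.4093034829830842
```

View pics/wrist1.png

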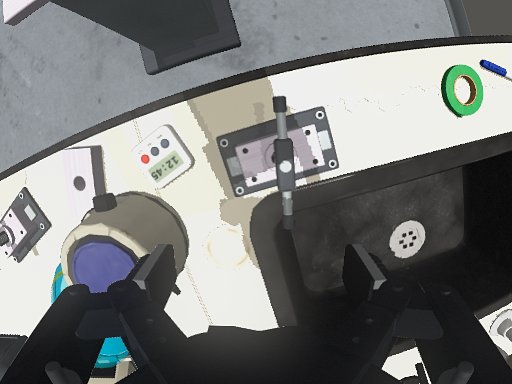

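The wrist picture shows the long-bar tap, with the dot at about (286,167) and the tips at (280,103) and (288,218). Its gripper pads are at the lower corners. I'll move over it, then look again.

Request:
step_arm --increments "0.43 -0.47 0.05 0 0 -0.5; 0.43 -0.46 0.05 0 0 -0.5; 0 0 0 0 0 0; 0 0 0 0 0 0" --fingers 0.3

```text
t: 3.7
tool_pos: [0.4777, 0.186, 0.2002]
tool_rot: [2.394, 2.03, -0.001]
contact_force: [-0.4, -0.9, 0.4]
opening: 0.0555
```

Run:
```python
from station import ctrl
from plan import *
o=ctrl.get_obs(); print(o['t'],o['tool_pos'],o['tool_rot'],o['opening'],o['q'])
im=ctrl.get_image("wrist"); import pickle; pickle.dump(im,open('w2.pkl','wb'))
im1=pickle.load(open('w1.pkl','rb'))
cv2.imwrite("pics/w1c.png",cv2.resize(im1["pixels"][85:235,200:350,::-1],None,fx=4,fy=4,interpolation=cv2.INTER_CUBIC))
cv2.imwrite("pics/w2.png",im["pixels"][:,:,::-1])
cv2.imwrite("pics/w2c.png",cv2.resize(im["pixels"][85:235,180:330,::-1],None,fx=4,fy=4,interpolation=cv2.INTER_CUBIC))
```

```text
3.7 [0.47771027 0.18600721 0.20018522] [ 2.39423830e+00  2.03016818e+00 -9.09494740e-04] 0.05554233857167541 [ 0.22742785 -0.19947329  1.90416197 -0.00250208  1.43627842 -1.17883009]
```

View pics/w1c.png

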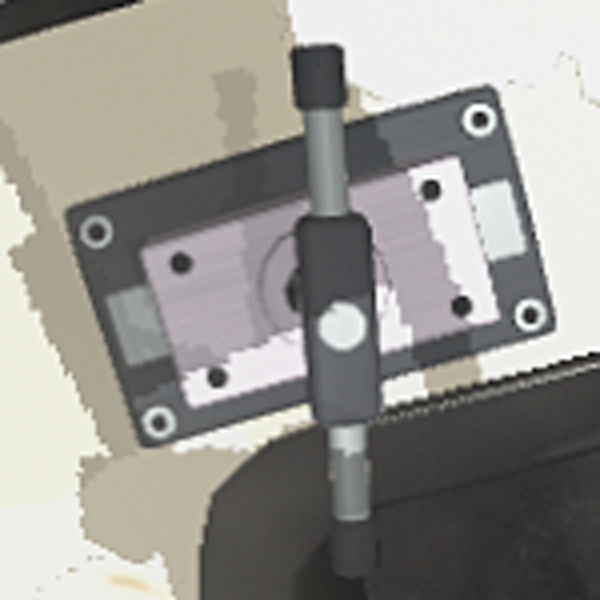

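View pics/w2.png

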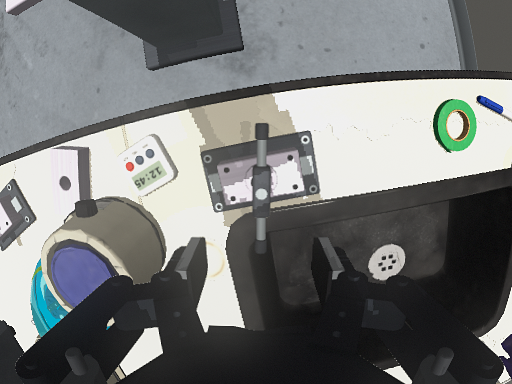

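View pics/w2c.png

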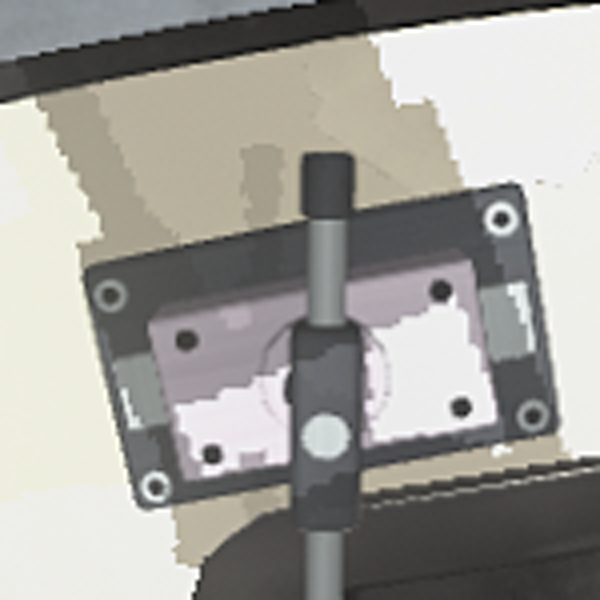

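Run:
```python
from plan import *; import pickle
np.set_printoptions(precision=4,suppress=True)
a=pickle.load(open('w1.pkl','rb'));b=pickle.load(open('w2.pkl','rb'))
A=lambda u,v:wray(a,*crop(u,v,200,85,4));B=lambda u,v:wray(b,*crop(u,v,180,85,4))
T=lambda u,v:ray('top',*crop(u,v,120,185,9)); S=lambda u,v:ray('scene',*crop(u,v,185,225,8))
print('dot w',tri([A(342,327),B(326,436)]),'all',tri([A(342,327),B(326,436),T(277,272),S(302,122)]))
print('tip near ctr',tri([A(319,78),B(328,187)]))
print(atz(A(319,78),.088),atz(A(354,546),.088),atz(B(328,187),.088))
n,f=atz(A(319,78),.088),atz(A(354,546),.088); d=f-n;print(np.arctan2(d[1],d[0]),np.linalg.norm(d))
for C,hs in((A,((181,263),(431,189),(462,305),(217,378))),(B,((186,340),(441,290),(461,406),(212,455)))):
    h=[atz(C(*p),.036) for p in hs]; print(np.mean(h,0)); d=h[0]-h[1],h[3]-h[2]; print([np.arctan2(v[1],v[0]) for v in d])
```

```text
dot w (array([0.4756, 0.1887, 0.0948]), [np.float64(5.518046827198848e-06), np.float64(5.5180468271914685e-06)]) all (array([0.4764, 0.1879, 0.0954]), [np.float64(0.0011643622615792517), np.float64(0.0012043239027994701), np.float64(0.0019250571328353375), np.float64(0.0008078729020108518)])
tip near ctr (array([0.4229, 0.1977, 0.0888]), [np.float64(0.00010552759239759149), np.float64(0.00010552759239761188)])
[0.4228 0.1976 0.088 ] [0.5278 0.1794 0.088 ] [0.423  0.1977 0.088 ]
-0.1722752036551407 0.1066070857187847
[0.4749 0.1887 0.036 ]
[np.float64(-1.5362876474154414), np.float64(-1.5330399388070306)]
[0.4749 0.1885 0.036 ]
[np.float64(-1.5375976524149446), np.float64(-1.532050056497373)]
```

Run:
```python
from station import ctrl
from plan import *
o=ctrl.get_obs()
plan(o['tool_pos'],o['tool_rot'],[.4765,.1875,.069],1.404,7,polar=False)
```

```text
0.01 -0.01 0.75 0.02 0.02 0; 0.01 -0.01 0.75 0 0 0.01; 0.01 -0.01 0.75 0 0 0; 0 -0.01 0.75 0 0 0; 0.01 -0.01 0.75 0 0 0.01; 0.01 -0.01 0.75 0 0 0; 0.01 -0.01 0.75 0 0 0

0.75 [0.47643879 0.18753792 0.06904082] [-2.39843489e+00 -2.02872706e+00  3.01407607e-04] yaw 1.4041649750778469
```

Request:
step_arm --increments "0.05 -0.06 0.75 0.02 0.02 0.02; 0 0 0.75 0 0 0; 0 0 0.75 0 0 0; 0 0 0.75 0 0 0; 0 0 0.75 0 0 0; 0 0 0.75 0 0 0; 0 0 0.74 0 0 0; 0 0 0 0 0 0; 0 0 0 0 0 0"

```text
t: 4.5
tool_pos: [0.4758, 0.1871, 0.0683]
tool_rot: [-2.397, -2.028, 0.004]
contact_force: [-0.2, -0.1, 0.8]
opening: 0.0554
```

Run:
```python
from station import ctrl
import cv2
from plan import *
o=ctrl.get_obs();print(o['contact_force'],o['wrist_torque'],o['tool_rot'])
for n,(r0,r1,c0,c1) in (('scene',(200,310,165,285)),('wrist',(100,384,150,380))):
    im=ctrl.get_image(n)['pixels'][r0:r1,c0:c1,::-1]; f=min(800/im.shape[1],600/im.shape[0]); cv2.imwrite(f'pics/{n}3.png',cv2.resize(im,None,fx=f,fy=f,interpolation=cv2.INTER_CUBIC))
plan(o['tool_pos'],o['tool_rot'],[.4765,.1875,.069],1.404,1,polar=False)
```

```text
[-0.20599758 -0.13200698  0.84142013] [-0.04258863 -0.02513012  0.00800574] [-2.39707331 -2.02794943  0.00396574]
0.02 0.03 -0.03 -0.03 0.01 0

0.03 [0.47657799 0.18751234 0.06909006] [-2.39833095e+00 -2.02901279e+00 -2.74865629e-04] yaw 1.4043466005627072
```

View pics/scene3.png

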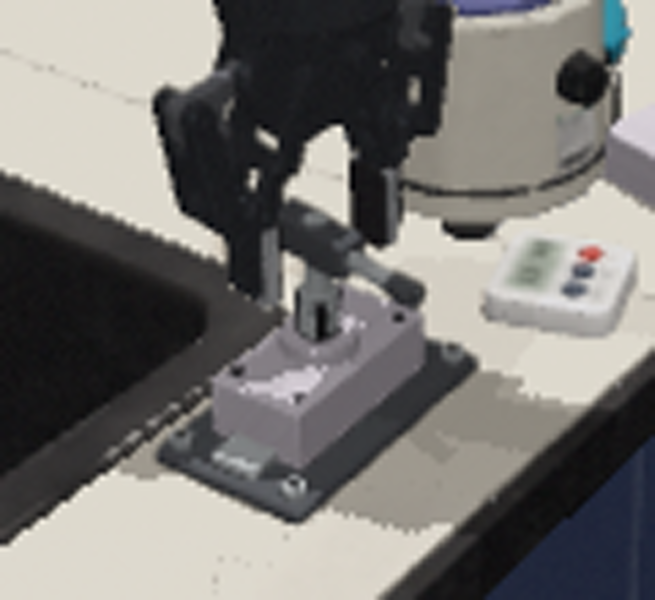

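View pics/wrist3.png

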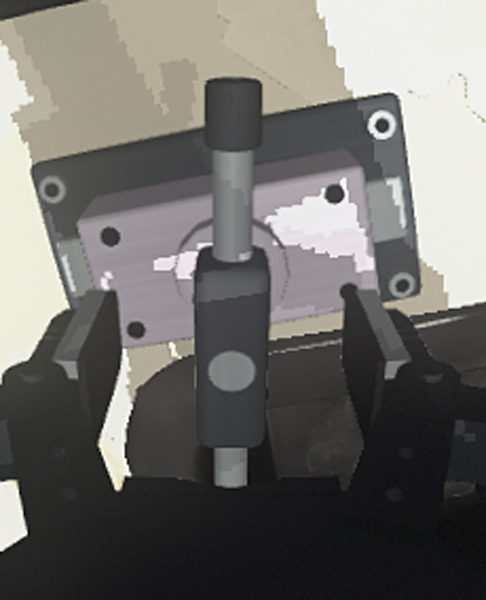

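Both pictures show the 16 mm body centred between the open pads (pads at x≈117 and 343, body at 232 in the wrist crop). I'm closing on it now.

Request:
step_arm --increments "0.02 0.03 -0.03 -0.03 0 0; 0 0 0 0 0 0; 0 0 0 0 0 0; 0 0 0 0 0 0; 0 0 0 0 0 0; 0 0 0 0 0 0; 0 0 0 0 0 0; 0 0 0 0 0 0" --fingers -1 --newtons 50

```text
t: 5.27
tool_pos: [0.4776, 0.1879, 0.0712]
tool_rot: [2.394, 2.029, 0.003]
contact_force: [-1.6, -4.5, 6.1]
opening: 0.0154
```

Run:
```python
from station import ctrl
from plan import *
o=ctrl.get_obs();print(o['contact_force'],o['wrist_torque'],o['tool_pos'],R.from_rotvec(o['tool_rot']).as_matrix()[:,0], o['opening'])
print('tool frame F',R.from_rotvec(o['tool_rot']).inv().apply(o['contact_force']))
```

```text
[-1.59853267 -4.48572383  6.11822277] [-0.65511363  0.26428987 -0.0752098 ] [0.47758938 0.18792758 0.07116415] [ 1.64053885e-01  9.86451124e-01 -7.08744326e-04] 0.015427823439264427
tool frame F [-4.69152906 -0.81886737 -6.11789883]
```

Request:
step_arm --increments "0 0 0.004 0 0 0.4; 0 0 0.004 0 0 0.6; 0 0 0.004 0 0 0.6; 0 0 0.004 0 0 0.6; 0 0 0.004 0 0 0.6; 0 0 0.004 0 0 0.6; 0 0 0 0 0 0; 0 0 0 0 0 0"

```text
t: 5.93
tool_pos: [0.4775, 0.1875, 0.0707]
tool_rot: [2.703, 1.595, 0.002]
contact_force: [-2.5, -5.8, 7.4]
opening: 0.0151
```

```bash
cat > st.py <<'E'
from station import ctrl
from plan import *
np.set_printoptions(precision=4,suppress=True)
o=ctrl.get_obs();M=R.from_rotvec(o['tool_rot']);x=M.apply([1,0,0])
print(o['t'],o['tool_pos'],'yaw',np.arctan2(x[1],x[0]),'open',o['opening'],'z',M.apply([0,0,1]))
print('world F',o['contact_force'],'tool F',M.inv().apply(o['contact_force']),'T',o['wrist_torque'],'q6',o['q'][5])
E
python3 st.py
```

```text
5.9333 [0.4775 0.1875 0.0707] yaw 1.066085511058741 open 0.015105360469708689 z [ 0.0031 -0.0025 -1.    ]
world F [-2.4925 -5.7606  7.4156] tool F [-6.2525  0.6328 -7.409 ] T [-0.9556  0.3964 -0.0488] q6 -0.8341620189093887
```

Request:
step_arm --increments "0 0 0.004 0 0 0.6; 0 0 0.004 0 0 0.6; 0 0 0.004 0 0 0.6; 0 0 0.004 0 0 0.6; 0 0 0.004 0 0 0.6; 0 0 0.004 0 0 0.6; 0 0 0.004 0 0 0.6; 0 0 0.004 0 0 0.6; 0 0 0.004 0 0 0.6; 0 0 0.004 0 0 0.6; 0 0 0.004 0 0 0.6; 0 0 0.004 0 0 0.6"

```text
t: 6.93
tool_pos: [0.4769, 0.1868, 0.0697]
tool_rot: [3.091, 0.537, 0.001]
contact_force: [-6.0, -8.6, 12.6]
opening: 0.015
```

Request:
step_arm --increments "0 0 0 0 0 0; 0 0 0 0 0 0; 0 0 0 0 0 0"

```text
t: 7.18
tool_pos: [0.4769, 0.1868, 0.0697]
tool_rot: [3.09, 0.541, 0.0]
contact_force: [-5.5, -8.8, 10.8]
opening: 0.0148
```

```bash
python3 st.py
python3 - <<'E'
from station import ctrl
import cv2
for n,(r0,r1,c0,c1) in (('scene',(200,310,165,285)),('wrist',(100,384,150,380))):
    im=ctrl.get_image(n)['pixels'][r0:r1,c0:c1,::-1]; f=min(800/im.shape[1],600/im.shape[0]); cv2.imwrite(f'pics/{n}4.png',cv2.resize(im,None,fx=f,fy=f,interpolation=cv2.INTER_CUBIC))
E
```

```text
7.1833 [0.4769 0.1868 0.0697] yaw 0.3463994659628511 open 0.01484018021981091 z [ 0.001  -0.0044 -1.    ]
world F [-5.5217 -8.8117 10.7573] tool F [ -8.1917   6.4617 -10.7237] T [-1.4854  0.9685 -0.1151] q6 -0.11419698155343995
```

View pics/scene4.png

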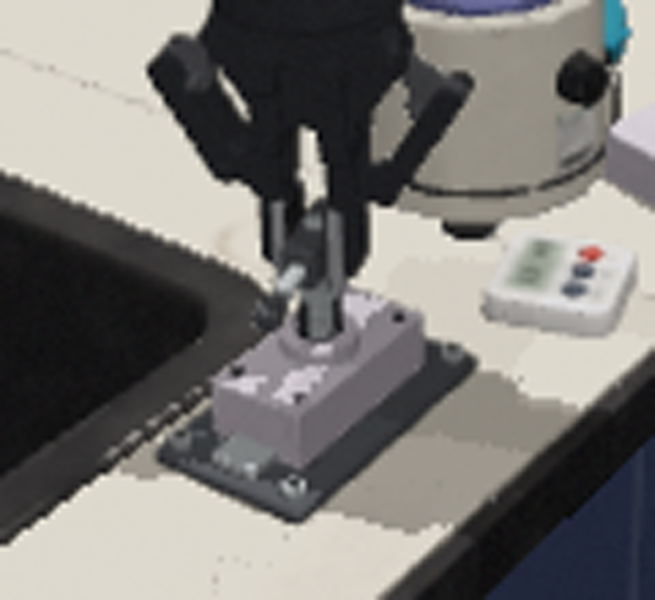

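View pics/wrist4.png

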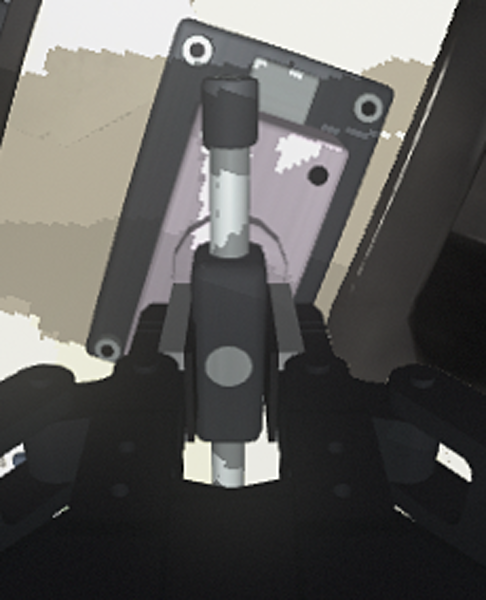

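The bar has turned with the gripper by about 60.6°, from yaw 1.404 to 0.346. In the wrist crop the tip at (230,110) lies nearly along the block. Next I back it off by about 32°.

Request:
step_arm --increments "0 0 -0.004 0 0 -0.5; 0 0 -0.004 0 0 -0.6; 0 0 -0.004 0 0 -0.6; 0 0 -0.004 0 0 -0.6; 0 0 -0.004 0 0 -0.6; 0 0 -0.004 0 0 -0.6; 0 0 -0.004 0 0 -0.6; 0 0 -0.004 0 0 -0.6; 0 0 -0.004 0 0 -0.6; 0 0 -0.004 0 0 -0.3; 0 0 0 0 0 0; 0 0 0 0 0 0"

```text
t: 8.28
tool_pos: [0.4775, 0.1873, 0.0705]
tool_rot: [2.821, 1.374, 0.002]
contact_force: [-2.6, -6.3, 8.2]
opening: 0.0151
```

Request:
step_arm --increments "0 0 0 0 0 0; 0 0 0 0 0 0"

```text
t: 8.45
tool_pos: [0.4774, 0.1873, 0.0705]
tool_rot: [2.821, 1.374, 0.002]
contact_force: [-2.5, -7.1, 7.9]
opening: 0.0153
```

```bash
python3 st.py
python3 - <<'E'
from station import ctrl
import cv2
for n,(r0,r1,c0,c1) in (('wrist',(100,384,150,380)),):
    im=ctrl.get_image(n)['pixels'][r0:r1,c0:c1,::-1]; f=min(800/im.shape[1],600/im.shape[0]); cv2.imwrite(f'pics/{n}5.png',cv2.resize(im,None,fx=f,fy=f,interpolation=cv2.INTER_CUBIC))
E
```

```text
8.45 [0.4774 0.1873 0.0705] yaw 0.9065478988565907 open 0.015334582617703575 z [ 0.0028 -0.003  -1.    ]
world F [-2.5162 -7.11    7.937 ] tool F [-7.1543  2.4343 -7.9227] T [-1.0757  0.4081  0.0552] q6 -0.6745213163945587
```

View pics/wrist5.png

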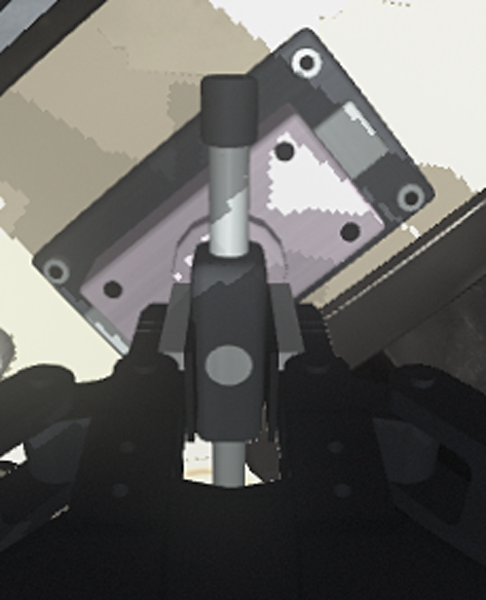

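In the picture the bar is still square in the pads. It is backed off to about 28.5° from the start, at yaw 0.907. The final clockwise turn goes to yaw 0.033, which is +0.87 rad.

Request:
step_arm --increments "0 0 0.004 0 0 0.5; 0 0 0.004 0 0 0.7; 0 0 0.004 0 0 0.7; 0 0 0.004 0 0 0.7; 0 0 0.004 0 0 0.7; 0 0 0.004 0 0 0.7; 0 0 0.004 0 0 0.7; 0 0 0.004 0 0 0.7; 0 0 0.004 0 0 0.7; 0 0 0.004 0 0 0.7; 0 0 0.004 0 0 0.7; 0 0 0.004 0 0 0.7"

```text
t: 9.5
tool_pos: [0.4766, 0.1867, 0.0693]
tool_rot: [3.134, 0.131, -0.0]
contact_force: [-7.3, -9.3, 11.1]
opening: 0.0151
```

Request:
step_arm --increments "0 0 0.004 0 0 0.5; 0 0 0 0 0 0; 0 0 0 0 0 0; 0 0 0 0 0 0"

```text
t: 9.83
tool_pos: [0.4765, 0.1867, 0.0693]
tool_rot: [3.136, 0.057, -0.0]
contact_force: [-6.8, -9.0, 12.2]
opening: 0.0147
```

```bash
python3 st.py
python3 - <<'E'
from station import ctrl
import cv2,pickle
im=ctrl.get_image('wrist');pickle.dump(im,open('w6.pkl','wb'));im=im['pixels'][100:384,150:380,::-1]; f=min(800/im.shape[1],600/im.shape[0]); cv2.imwrite('pics/wrist6.png',cv2.resize(im,None,fx=f,fy=f,interpolation=cv2.INTER_CUBIC))
E
```

```text
9.8333 [0.4765 0.1867 0.0693] yaw 0.03648685853706201 open 0.014697825701775575 z [-0.0001 -0.0048 -1.    ]
world F [-6.7972 -9.0035 12.2127] tool F [ -7.124    8.8077 -12.1691] T [-1.6019  1.1367 -0.0883] q6 0.19577737586127325
```

View pics/wrist6.png

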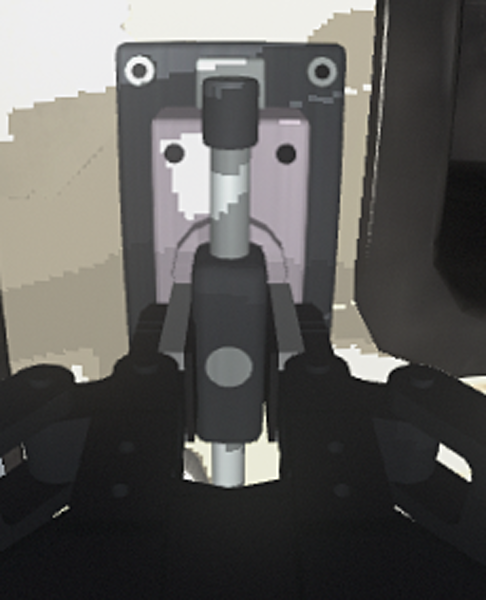

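The bar is now parallel to the long sides in the picture: the tip at (230,110) sits midway between the screws at (174,153) and (286,153). I'll let go and rise.

Request:
step_arm --increments "-0.02 0.02 -0.03 0 0 0; 0 0 0 0 0 0"

```text
t: 10.05
tool_pos: [0.4764, 0.1865, 0.0694]
tool_rot: [3.138, 0.057, 0.002]
contact_force: [-2.9, -7.5, 7.3]
opening: 0.015
```

Request:
step_arm --increments "0 0 0 0 0 0; 0 0 0 0 0 0; 0 0 0 0 0 0; 0 0 0 0 0 0; 0 0 0 0 0 0; 0 0 0 0 0 0" --fingers 0.3

```text
t: 10.55
tool_pos: [0.4763, 0.1881, 0.0684]
tool_rot: [-3.141, -0.057, -0.003]
contact_force: [0.6, 0.4, 0.4]
opening: 0.0554
```

```bash
python3 st.py
python3 - <<'E'
from station import ctrl
import cv2,pickle
im=ctrl.get_image('wrist');im=im['pixels'][100:384,150:380,::-1]; f=min(800/im.shape[1],600/im.shape[0]); cv2.imwrite('pics/wrist7.png',cv2.resize(im,None,fx=f,fy=f,interpolation=cv2.INTER_CUBIC))
E
```

```text
10.55 [0.4763 0.1881 0.0684] yaw 0.03617460537878606 open 0.0553891869111258 z [ 0.002   0.0001 -1.    ]
world F [0.6281 0.4126 0.4414] tool F [ 0.6435 -0.3896 -0.44  ] T [ 0.1015  0.0667 -0.0089] q6 0.1947822813651594
```

View pics/wrist7.png

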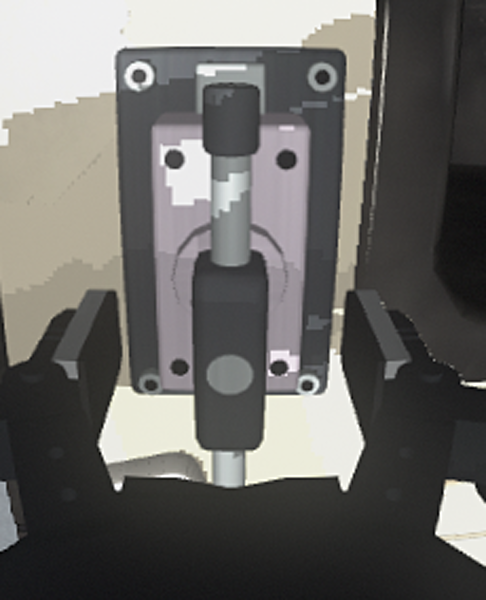

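The bar stayed parallel after release, and both pads stand clear at x≈120 and 345. The force is near zero, so I'm rising.

Request:
step_arm --increments "0 0 -0.4 0 0 0; 0 0 -0.8 0 0 0; 0 0 -0.8 0 0 0; 0 0 -0.8 0 0 0; 0 0 -0.8 0 0 0; 0 0 -0.8 0 0 0; 0 0 -0.8 0 0 0; 0 0 0 0 0 0; 0 0 0 0 0 0; 0 0 0 0 0 0; 0 0 0 0 0 0"

```text
t: 11.52
tool_pos: [0.4752, 0.1877, 0.1969]
tool_rot: [3.14, 0.057, -0.001]
contact_force: [0.6, 0.6, 0.1]
opening: 0.0557
```

```bash
python3 st.py
python3 - <<'E'
from station import ctrl
import cv2,pickle
im=ctrl.get_image('wrist');pickle.dump(im,open('w8.pkl','wb'));im=im['pixels'][85:235,180:330,::-1]; cv2.imwrite('pics/wrist8.png',cv2.resize(im,None,fx=4,fy=4,interpolation=cv2.INTER_CUBIC))
t=ctrl.get_image('top')['pixels'][:,:,::-1];cv2.imwrite('pics/top8.png',t)
b=cv2.resize(t[190:250,290:365],None,fx=9,fy=9,interpolation=cv2.INTER_CUBIC);cv2.imwrite("pics/topR8.png",b)
E
```

```text
11.5167 [0.4752 0.1877 0.1969] yaw 0.036021362628596613 open 0.05574612991923924 z [-0.0005 -0.0006 -1.    ]
world F [0.5798 0.5606 0.1051] tool F [ 0.5995 -0.5393 -0.1057] T [ 0.0106  0.0405 -0.0173] q6 0.19479227444484382
```

View pics/wrist8.png

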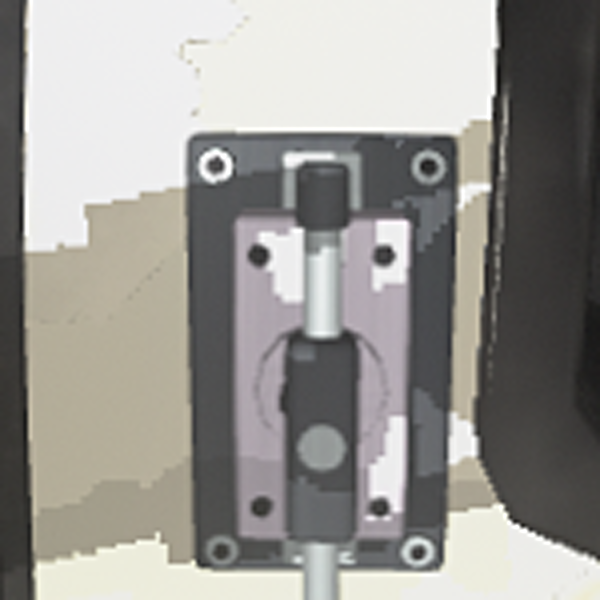

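View pics/topR8.png

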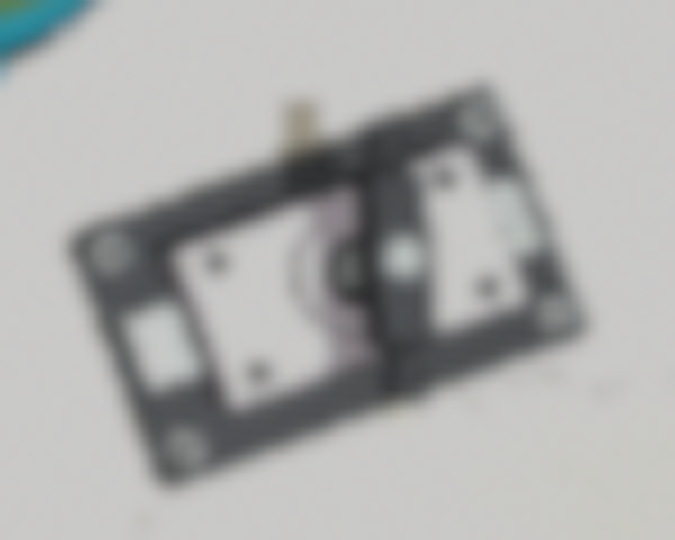

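The long bar is parallel to its block's long sides to within about 1°: in the wrist crop, tip (324,195) and dot (322,447) against screw lines at x≈260 and 382. The short tap looks the same as at the start. I'm handing the job in.

```bash
python3 -c "
from station import ctrl
print(ctrl.finish_job())"
```

```text
the job is handed in; nothing more can be done
None
```

The job is handed in at about 11.6 s. I gripped the longer-barred tap once, then turned it and let go. I read the turns from the tool's rotation, as there is no direct tap reading:
- **First turn:** about 60.6° clockwise from its start.
- **Back-off:** about 32°, which left it about 28.5° clockwise of its start.
- **Final turn:** about 50° clockwise, until the bar lay along the block.

**Last checks:**
- **Long bar:** the wrist pictures after release and after rising show it parallel to the long sides within about 1°.
- **Gripper:** it ended about 0.2 m above the worktop, touching nothing, with contact force under 1 N. The highest force I read was about 17 N, while turning.
- **Short tap:** its top-view crop looks the same as the one from the start.

**Disagreement:** the wrist camera and the fixed cameras put the tap's axis about 3 mm apart, slightly more than the stated 2 mm calibration. I used the average, which is probably why there were modest side forces during the turns. No check failed.

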